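# Clear the crank jig and hold a bicycle crank level over it

### The arm

A 6-joint arm with a two-finger parallel gripper is mounted at the origin on the work surface. World frame = base frame: x ahead of the robot, y to its left, z up, the work surface at z = 0. Lengths are in mm, angles in rad, forces in N, time in s.
With the tool pointing down it reaches from about 400 to 925 mm from the base axis. Payload 12.5 kg.
Tool frame: the origin (TCP) lies between the finger pads; the fingertips stand 19 mm ahead of it and the grasp point (between the pads) is the TCP (env.nose_length is the distance from the TCP to the fingertips, in mm); z points along the fingers, y is the line along which they close (so a half turn about z gives the same grasp; the last joint's range is limited). The gripper opens to 95 mm and grips with 3 to 60 N. Pads are 20 mm wide; open, the fingers measure 119 mm over their backs; the gripper's body (75 mm by 180 mm) begins 59 mm behind the grasp point.
Start: joints at [1.14, 0.491, 1.559, -0, 1.092, -0.106], TCP at [199.432, 592.344, 233.661] pointing down, gripper open.
Joint ranges: [-3.1, 3.1], [-0.84, 2.19], [0.05, 2.79], [-1.13, 4.28], [0.06, 2.93], [-2.69, 2.69]. Speed limits (rad/s): [2.22, 2.22, 2.79, 3.14, 3.14, 3.14].

### API

Orientations are given as [roll, pitch, yaw] about the fixed x, y, z axes, in that order (R = Rz(yaw) Ry(pitch) Rx(roll)).
In Python, from cell import env gives the robot as it stands. The module is installed in compiled form; this text tells all that it offers.
- The arm moves only by the tool drive_tool, never from a script. Its argument "rows" is a list that holds one entry, the list of rows, each a list of 7 numbers: the shift along the tool's x, y, z scaled (see below), then the turn, a rotation vector about the tool's x, y, z scaled (see below), then the opening, from 0 (shut) to 1 (fully open). In form: [[[tx, ty, tz, ax, ay, az, jaw], ...]]. A call has 1 to 5 rows; each row shifts and turns the commanded pose from where the row before left it, along the tool's axes as they then stand; what a row does not reach is not made up. The controller multiplies each number of a shift by 250 mm and each number of a turn by 180 degrees. A row lasts 1/8 s, in which the tool goes at most 62.5 mm and 10.7 degrees, less where a joint would pass 70% of its speed; a pose out of reach is approached as far as the arm can. A call with a number of a shift or a turn outside -1 to 1 is refused whole. A call with a gripper value outside its range is refused whole. The fingers move at their own pace and stop on an object; the grip force is fixed at half the most. Time passes only in rows, so rows that do not move let the fingers close. It gives the time, the measured TCP pose, the force, the opening and the grip force at its end, in the units of the state.
- env.state(): the state, without advancing time (a new reading comes with each control period).
- env.read_camera(name): name is "scene" or "top" or "wrist"; returns a dict with "color" (480x640x3 uint8, blue, green, red), "camera_matrix" (3x3 intrinsics, pixels), "pose" (4x4, takes a point from camera to world coordinates). Camera axes: x right, y up, looking along -z (the intrinsics and any distortion apply to the point x, -y, -z); pixel columns grow to the right and rows downward; lengths in mm; the calibration is good to about 2 mm. The wrist camera is an equidistant fisheye: a pixel r from the principal point sees the ray r / f radians off the axis. A picture is of the moment at which its call begins. There is no depth.
- env.job_done(): hands the job in; it is judged then, once.
Trained networks look in a picture, given as the dict that the camera call returned (one of the last four; its "shot" number tells which), for a name from the list of things; names that differ only in an ending like _2 or _b are one class to them, and where a whole thing is asked for, a point or a joint stands for the part that bears it (a point fixed in the world has none). Each returns a list of dicts, best first, with "score" (0 to 1); they miss things now and then, are a little off and sometimes report something else, mostly with a low value. They report only what shows in the picture. A call takes as long as a camera call.
- env.search_frame(name, picture): "at" ([x, y, z] in mm, in the coordinates of the camera as it stood for that picture, good to about 4 mm: the middle of the surface that is visible of it).
- env.place_of(name, picture): "at" ([x, y, z] in mm, in the coordinates of the camera as it stood for that picture, good to about 4 mm: a listed point, or the origin of a listed thing).
The state is a dict: "t": time; "joints": joint angles; "qvel": joint speeds; "tau": joint torques, N m; "eef_pos": TCP position; "tcp_rot": TCP orientation; "ft_force": force on the tool from outside, world axes, zero at the start; "moment": the same for the moment, N m; "opening": opening from 0.0 (shut) to 1.0 (fully open); "grip_force": force on a finger pad.
Only numpy, scipy, OpenCV 4.12 (cv2) and the standard library are available. Lean on these libraries where they do the work, as an engineer would, in place of code of your own. Each camera call takes 0.05 s, during which the arm holds its last target. There are 200 camera calls.

### The job

Clear the crank jig by hanging the little steel basket by its handle on the hook of the stand and letting go of it. Then pick up the bicycle crank by its balance point and finish holding it level and still above the jig, its big boss straight over the spindle and its pedal eye straight over the forked rest, with about 4 cm of air between spindle and boss so that I can grease the spindle. Do not put the crank down: the program ends with the gripper still holding it; leave the other things on the table where they are.

Things in the scene. Friction and masses are not known exactly. Their poses are not given: they have to be found in the camera images.
- basket: Steel basket, open box 112 (x) x 76 (y) x 55 mm tall, about 0.22 kg, with a rigid arched handle along x. Origin: centre of its underside. Handle of 8 mm round bar: legs at the short ends, straight level top bar 92 mm long along x, its centre 137 mm above the underside; the arch is open from z 58 to 133 mm. Starts standing on the jig's plate between spindle and rest; its contents are fixed in.
- handle_mid (a point): Middle of the basket handle's top bar, on the bar's centre line.
- hook_stand: Fixed hook stand. Origin: on the table below the hook's seat. Wooden base x -10 to 120, 120 wide, 12 mm thick; 16 mm post at x +75, 210 mm tall; hook of 8 mm bar from the post's top towards -x: flat seat x -6 to +10 (bar top z 192), rising behind to z 206 at x +30, upturned tip at x -20 with its top at z 216. Hang a bar lying along y: pass it over the tip towards +x, lower it on the seat.
- hook_seat (a point): Top surface of the hook's seat, 192 mm above the table, where the handle's bar should rest.
- jig: Fixed crank jig: dark steel plate 250 (x) x 90 (y) x 12 mm. Origin: centre of its underside on the table. A 16 mm spindle stub with a 28 mm collar stands at x -85 mm, top at z 40 mm; a forked aluminium rest (20 x 44 mm) at x +85 mm has two prongs up to z 40 mm. z up.
- spindle_top (a point): Centre of the spindle's top, 40 mm above the table; axes as the jig's.
- rest_top (a point): Point midway between the tops of the rest's two prongs, 40 mm above the table.
- crank: Loose aluminium bicycle crank, 208 mm long, about 0.45 kg, lying on boss and eye. Origin: under the middle of its length; x along it, z up. Boss 48 mm in diameter, 30 tall at x -80; pedal eye 28 mm, 30 tall at x +90; between them a straight arm 22 mm wide (y), z 12 to 30. The boss is dense: the balance point is on the arm at x -25.5 mm, 54.5 mm from the boss's axis.
- crank_boss (a point): Centre of the underside of the crank's boss (the big end).
- crank_eye (a point): Centre of the underside of the crank's pedal eye (the small end).
- wrench: Bystander: steel wrench 170 mm long lying in front of the jig on the robot's side. Leave alone.
- handweight: Bystander: blue hand weight 130 mm long, 68 mm thick, lying near on the robot's right. Leave alone.
- tape: Bystander: grey roll of tape, 84 mm in diameter, 30 mm tall, near on the robot's left. Leave alone.
- oil_bottle: Bystander: white oil bottle 52 mm in diameter, 125 mm tall, behind the jig. Leave alone.
- jar: Bystander: amber jar 68 mm in diameter, 80 mm tall, behind the jig. Leave alone.
- bulb_box: Bystander: cardboard box 60 x 85 x 55 mm, behind the jig. Leave alone.
- screwdriver: Bystander: screwdriver 190 mm long lying near, left of the wrench. Leave alone.

How it is judged:
By the outcome, as a careful person would: the job done as asked, in the order asked, and still so for the second after the job is handed in, while the arm keeps its last pose, push and grip.
It also fails if it takes over 64 s, if anything falls off the work surface, if the arm or the gripper's body presses on something with over 40 N, if the wrist force passes 120 N, or if a joint passes its speed limit or range.

## Working session

There is one attempt and no reset: what is moved stays moved. The work goes in short steps, Python scripts to look and compute and a tool call to move; the robot and the scene stay as the last step left them, time stands still between calls to the robot, and variables do not carry over. Pictures are saved under pics/ and viewed, at most 13 in all, crops included, and the job is handed in when it is done.

Besides the shell and the picture viewer there is one more tool, called as name(argument=value, ...) on one line, values as JSON. drive_tool: Moves the arm, as the interface text tells. Its arguments: {"type":"object","properties":{"rows":{"type":"array","items":{"type":"array","items":{"type":"array","items":{"type":"number","minimum":-1,"maximum":1}}}}},"required":["rows"]}

```bash
mkdir -p pics
cat > h.py <<'E'
import numpy as np,cv2
from cell import env
from scipy.spatial.transform import Rotation as R
def w(p,pic): return (pic["pose"]@np.r_[p,1])[:3]
def look(cam,names,save=None,fn='place_of'):
    pic=env.read_camera(cam)
    if save: cv2.imwrite('pics/'+save,pic["color"])
    for n in names:
        r=getattr(env,fn)(n,pic)
        print(cam,n,[(np.round(w(d["at"],pic)).tolist(),round(d["score"],2)) for d in r[:2]])
    return pic
E
python3 - <<'E'
from h import *
N="basket handle_mid hook_stand hook_seat jig spindle_top rest_top crank crank_boss crank_eye".split()
look("scene",N,"s1.png"); look("top",N,"t1.png")
look("top","wrench handweight tape oil_bottle jar bulb_box screwdriver".split())
s=env.state();print(s["eef_pos"],s["tcp_rot"],s["t"],s["opening"],s["ft_force"],env.nose_length)
E
```

```text
scene basket [([554.0, -20.0, 11.0], 0.61)]
scene handle_mid [([556.0, -21.0, 151.0], 0.91)]
scene hook_stand [([502.0, 305.0, -1.0], 0.8), ([341.0, 367.0, -1.0], 0.34)]
scene hook_seat [([511.0, 302.0, 194.0], 0.89)]
scene jig [([552.0, -20.0, 3.0], 0.86)]
scene spindle_top [([542.0, -101.0, 42.0], 0.66), ([338.0, -369.0, 3.0], 0.2)]
scene rest_top [([568.0, 67.0, 41.0], 0.89)]
scene crank [([540.0, -363.0, 1.0], 0.72)]
scene crank_boss [([522.0, -438.0, -2.0], 0.93)]
scene crank_eye [([566.0, -280.0, 2.0], 0.75), ([340.0, -370.0, -2.0], 0.43)]
top basket [([554.0, -18.0, 10.0], 0.66), ([564.0, -276.0, -1.0], 0.2)]
top handle_mid [([558.0, -20.0, 145.0], 0.59)]
top hook_stand [([508.0, 304.0, -1.0], 0.68)]
top hook_seat [([514.0, 299.0, 192.0], 0.63)]
top jig []
top spindle_top [([539.0, -99.0, 34.0], 0.8), ([557.0, -20.0, 147.0], 0.58)]
top rest_top [([574.0, 67.0, 37.0], 0.58), ([509.0, 302.0, -2.0], 0.51)]
top crank [([537.0, -362.0, 3.0], 0.64)]
top crank_boss [([519.0, -436.0, -4.0], 0.78), ([537.0, -358.0, 1.0], 0.27)]
top crank_eye [([562.0, -276.0, -1.0], 0.65), ([775.0, 140.0, 1.0], 0.45)]
top wrench [([379.0, -48.0, 1.0], 0.87)]
top handweight [([343.0, -368.0, -0.0], 0.72), ([380.0, -47.0, -3.0], 0.66)]
top tape [([339.0, 373.0, -1.0], 0.73), ([769.0, -153.0, 2.0], 0.73)]
top oil_bottle [([774.0, 140.0, 1.0], 0.84), ([571.0, 63.0, 39.0], 0.74)]
top jar [([558.0, -19.0, 148.0], 0.73), ([770.0, -154.0, 3.0], 0.58)]
top bulb_box [([746.0, -25.0, 3.0], 0.63)]
top screwdriver [([373.0, 187.0, -2.0], 0.63)]
[199.4601375  592.35228807 233.67324389] [3.14146871e+00 2.71607028e-05 2.81678180e+00] 1.5 0.9989560297981354 [ 0.13878976 -0.49343183 -0.81746901] 19.0
```

View pics/s1.png

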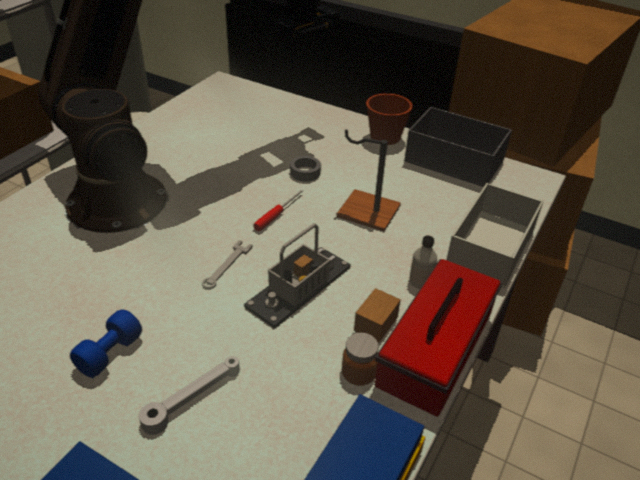

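View pics/t1.png

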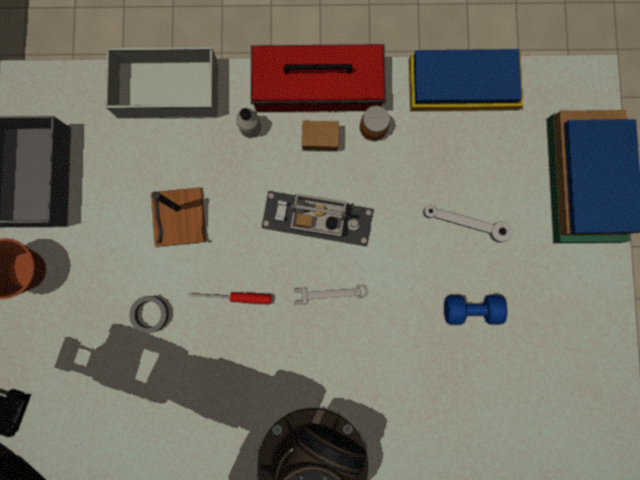

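The scene view shows the basket on the jig at about (300,275), the crank at (150,415)–(233,363) and the hook tip at (347,132). In the top view the stand's base spans px (152–206, 188–246), turned slightly, and the reported positions match. Spindle to rest measures 170 mm, as it should.

```bash
cat >> h.py <<'E'
def topix(P,pic):
    T=np.linalg.inv(pic["pose"]); c=(T@np.c_[P,np.ones(len(P))].T)[:3]; K=pic["camera_matrix"]
    return np.c_[K[0,0]*c[0]/-c[2]+K[0,2],K[1,1]*-c[1]/-c[2]+K[1,2]]
def ray(px,pic,z):
    K=pic["camera_matrix"];px=np.asarray(px,float)
    d=np.c_[(px[:,0]-K[0,2])/K[0,0],-(px[:,1]-K[1,2])/K[1,1],-np.ones(len(px))]@pic["pose"][:3,:3].T
    o=pic["pose"][:3,3]; return o+d*((z-o[2])/d[:,2])[:,None]
def avg(names,cams=("scene","top"),n=3):
    out={k:[] for k in names}
    for c in cams:
        for i in range(n):
            p=env.read_camera(c)
            for k in names:
                r=env.place_of(k,p)
                if r and r[0]["score"]>.4: out[k].append(w(r[0]["at"],p))
    for k in names:
        if out[k]: print(k,len(out[k]),np.round(np.median(out[k],0),1),np.round(np.std(out[k],0),1))
E
python3 - <<'E'
from h import *
avg("handle_mid hook_stand hook_seat spindle_top rest_top crank_boss crank_eye".split())
p=env.read_camera("top"); hsv=cv2.cvtColor(p["color"],cv2.COLOR_BGR2HSV)
m=cv2.inRange(hsv,(3,90,50),(22,255,255)); m[:180]=0;m[252:]=0;m[:,:148]=0;m[:,212:]=0
m=cv2.morphologyEx(m,cv2.MORPH_CLOSE,np.ones((9,9)))
ys,xs=np.nonzero(m); W=ray(np.c_[xs,ys],p,12)[:,:2]
print(len(xs),cv2.minAreaRect(W.astype(np.float32)),cv2.boxPoints(cv2.minAreaRect(W.astype(np.float32))).round())
E
```

```text
handle_mid 6 [554.2 -20.7 149.6] [ 79.6 127.4  55.5]
hook_stand 6 [506.2 306.2  -1.3] [ 47.1 130.9   0.8]
hook_seat 5 [510.3 302.4 192.3] [1.9 1.9 1.6]
spindle_top 5 [540.4 -99.   37.6] [2.4 1.8 1.8]
rest_top 5 [567.8  66.8  39.5] [2.6 1.6 1.9]
crank_boss 6 [ 5.195e+02 -4.356e+02 -3.000e-01] [ 14.3 153.5  56.6]
crank_eye 6 [ 565.2 -275.     1.1] [ 21.9 216.2   1.6]
2753 ((559.9716186523438, 306.5145263671875), (128.2429962158203, 119.12889862060547), 5.0478973388671875) [[491. 360.]
 [501. 242.]
 [629. 253.]
 [619. 371.]]
```

drive_tool(rows=[[[0, 0, -0.08, 0, 0, 0.05, 0.6], [0, 0, -0.08, 0, 0, 0.05, 0.6], [0, 0, 0, 0, 0, 0.05, 0.6], [0, 0, 0, 0, 0, 0.05, 0.6], [0, 0, 0, 0, 0, 0.05, 0.6]]])

```text
t: 4.58
eef_pos: [199.4, 592.3, 273.7]
tcp_rot: [3.141, -0.0, 2.026]
ft_force: [0.9, 0.3, -0.4]
opening: 0.606
grip_force: 0.0
```

drive_tool(rows=[[[0, 0, 0, 0, 0, 0.05, 0.6], [0, 0, 0, 0, 0, 0.05, 0.6], [0, 0, 0, 0, 0, 0.05, 0.6], [0, 0, 0, 0, 0, 0.05, 0.6], [-0.15, 0.12, 0, 0, 0, 0, 0.6]]])

```text
t: 5.2
eef_pos: [222.1, 551.2, 273.1]
tcp_rot: [-3.141, -0.0, 1.403]
ft_force: [0.8, 0.4, 0.2]
opening: 0.603
grip_force: 0.0
```

drive_tool(rows=[[[-0.15, 0.12, 0, 0, 0, 0, 0.6], [-0.15, 0.12, 0, 0, 0, 0, 0.6], [-0.15, 0.12, 0, 0, 0, 0, 0.6], [-0.15, 0.12, 0, 0, 0, 0, 0.6], [-0.15, 0.12, 0, 0, 0, 0, 0.6]]])

```text
t: 5.82
eef_pos: [339.9, 339.1, 273.9]
tcp_rot: [3.141, -0.0, 1.403]
ft_force: [1.3, 0.3, -0.2]
opening: 0.602
grip_force: 0.0
```

drive_tool(rows=[[[-0.15, 0.12, 0, 0, 0, 0, 0.6], [-0.15, 0.12, 0, 0, 0, 0, 0.6], [-0.15, 0.12, 0, 0, 0, 0, 0.6], [-0.15, 0.12, 0, 0, 0, 0, 0.6], [-0.15, 0.12, 0, 0, 0, 0, 0.6]]])

```text
t: 6.45
eef_pos: [456.6, 129.1, 273.9]
tcp_rot: [3.141, -0.0, 1.403]
ft_force: [0.6, 0.7, -0.1]
opening: 0.6
grip_force: 0.0
```

drive_tool(rows=[[[-0.15, 0.12, 0, 0, 0, 0, 0.6], [-0.15, 0.12, 0, 0, 0, 0, 0.6], [-0.15, 0.12, 0, 0, 0, 0, 0.6], [0, 0, 0, 0, 0, 0, 0.6], [0, 0, 0, 0, 0, 0, 0.6]]])

```text
t: 7.08
eef_pos: [525.5, 4.8, 273.5]
tcp_rot: [-3.141, -0.0, 1.403]
ft_force: [-0.0, 0.3, -0.2]
opening: 0.596
grip_force: 0.0
```

Run:
```python
from h import *
p=look("wrist","handle_mid spindle_top rest_top".split(),"w1.png")
K=p["camera_matrix"];print(K.round(1).tolist(),p["pose"].round(3).tolist())
```

```text
wrist handle_mid [([553.0, -17.0, 152.0], 0.95)]
wrist spindle_top [([537.0, -98.0, 43.0], 0.6)]
wrist rest_top [([572.0, 63.0, 40.0], 0.57)]
[[371.6, 0.0, 313.9], [0.0, 371.6, 232.1], [0.0, 0.0, 1.0]] [[0.986, 0.162, 0.049, 538.515], [-0.169, 0.943, 0.286, 85.442], [-0.0, -0.29, 0.957, 423.44], [0.0, 0.0, 0.0, 1.0]]
```

View pics/w1.png

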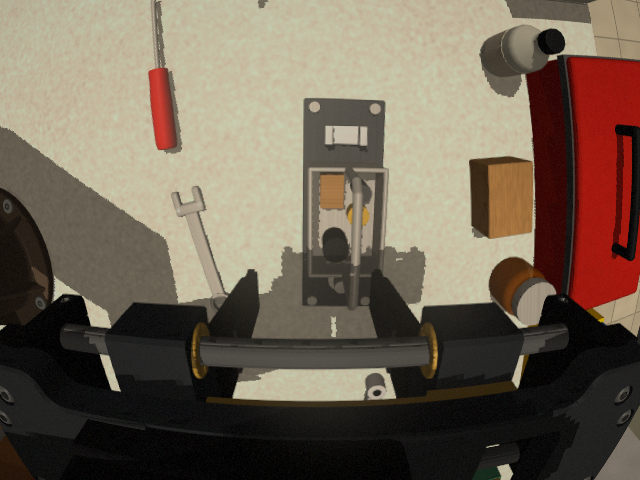

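The wrist view shows the handle's bar from about (358,180) to (352,306), and the plate's edges upright in the picture, so the yaw is right. I'll compute the bar's line at its known height of 149 mm.

```bash
cat >> h.py <<'E'
def fray(px,pic,z):
    K=pic["camera_matrix"];q=(np.asarray(px,float)-K[:2,2])/K[0,0];r=np.linalg.norm(q,axis=1)
    s=np.sin(r)/r; d=np.c_[q[:,0]*s,-q[:,1]*s,-np.cos(r)]@pic["pose"][:3,:3].T
    o=pic["pose"][:3,3]; return o+d*((z-o[2])/d[:,2])[:,None]
E
python3 - <<'E'
from h import *
p=env.read_camera("wrist")
W=fray([(358,180),(352,306)],p,149);print(W.round(1),W.mean(0).round(1))
d=W[0]-W[1];print(np.linalg.norm(d),np.arctan2(d[1],d[0]))
W=fray([(304,99),(384,101),(303,304),(362,306)],p,12);print(W.round(1))
W=fray([(346,135)],p,40);print(W.round(1))
E
```

```text
[[563.8  38.6 149. ]
 [545.1 -65.2 149. ]] [554.5 -13.3 149. ]
105.46159483045359 1.3920342841646114
[[ 532.2  113.8   12. ]
 [ 618.7   98.6   12. ]
 [ 488.5 -127.2   12. ]
 [ 560.9 -143.    12. ]]
[[568.7  68.2  40. ]]
```

drive_tool(rows=[[[-0.085, 0.065, 0, 0, 0, 0.002, 0.6], [-0.085, 0.065, 0, 0, 0, 0, 0.6], [0, 0, 0.12, 0, 0, 0, 0.6], [0, 0, 0.12, 0, 0, 0, 0.6], [0, 0, 0, 0, 0, 0, 0.6]]])

```text
t: 7.95
eef_pos: [549.9, -42.3, 212.3]
tcp_rot: [-3.138, -0.0, 1.397]
ft_force: [0.4, 0.2, 0.6]
opening: 0.598
grip_force: 0.0
```

Run:
```python
from h import *
p=look("wrist","handle_mid".split(),"w2.png")
```

```text
wrist handle_mid [([554.0, -19.0, 149.0], 0.71)]
```

View pics/w2.png

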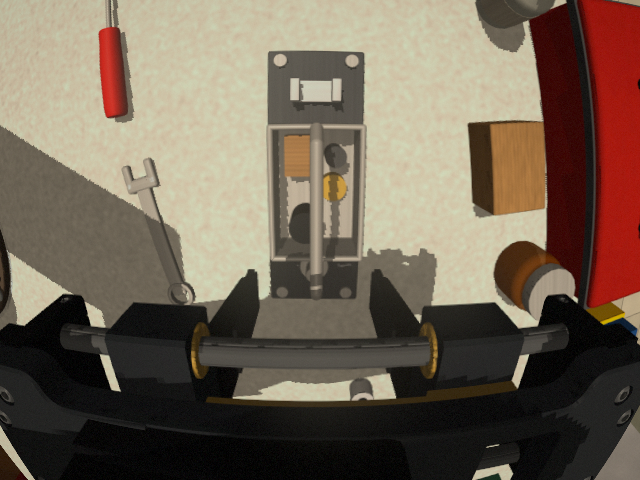

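The bar at column 316 lies centred and straight between the fingers, so I descend and close.

drive_tool(rows=[[[0, 0, 0.13, 0, 0, 0, 0.6], [0, 0, 0.13, 0, 0, 0, 0.6], [0, 0, 0, 0, 0, 0, 0.6], [0, 0, 0, 0, 0, 0, 0.0], [0, 0, 0, 0, 0, 0, 0.0]]])

```text
t: 8.68
eef_pos: [551.4, -42.9, 150.2]
tcp_rot: [3.139, -0.0, 1.397]
ft_force: [0.5, 0.1, 0.1]
opening: 0.444
grip_force: 0.0
```

drive_tool(rows=[[[0, 0, 0, 0, 0, 0, 0.0], [0, 0, 0, 0, 0, 0, 0.0], [0, 0, 0, 0, 0, 0, 0.0], [0, 0, 0, 0, 0, 0, 0.0], [0, 0, 0, 0, 0, 0, 0.0]]])

```text
t: 9.3
eef_pos: [550.7, -42.8, 148.7]
tcp_rot: [-3.142, -0.0, 1.397]
ft_force: [-0.6, -0.2, 0.8]
opening: 0.075
grip_force: 30.0
```

drive_tool(rows=[[[0, 0, -0.06, 0, 0, 0, 0.0], [0, 0, -0.08, 0, 0, 0, 0.0], [0, 0, -0.1, 0, 0, 0, 0.0], [0, 0, -0.1, 0, 0, 0, 0.0], [0, 0, -0.06, 0, 0, 0, 0.0]]])

```text
t: 9.93
eef_pos: [550.8, -42.8, 250.4]
tcp_rot: [3.14, -0.0, 1.397]
ft_force: [-0.9, -0.4, -2.1]
opening: 0.077
grip_force: 30.0
```

drive_tool(rows=[[[0, 0, 0, 0, 0, -0.02, 0.0], [0, 0, 0, 0, 0, -0.02, 0.0], [0, 0, 0, 0, 0, -0.02, 0.0], [0, 0, 0, 0, 0, -0.02, 0.0], [0, 0, 0, 0, 0, -0.006, 0.0]]])

```text
t: 10.55
eef_pos: [550.6, -42.8, 248.7]
tcp_rot: [-3.141, -0.0, 1.667]
ft_force: [0.7, -0.1, -2.5]
opening: 0.077
grip_force: 30.0
```

Run:
```python
from h import *
p=look("wrist","handle_mid".split(),"w3.png")
p=look("scene","handle_mid hook_seat".split(),"s3.png")
print(env.state()["eef_pos"],env.state()["ft_force"],env.state()["moment"])
cv2.imwrite("pics/c3.png",np.hstack([cv2.resize(cv2.imread("pics/w3.png"),(400,300)),cv2.imread("pics/s3.png")[100:400,150:550]]))
```

```text
wrist handle_mid [([548.0, -19.0, 251.0], 0.81)]
scene handle_mid []
scene hook_seat [([513.0, 305.0, 193.0], 0.75)]
[550.7022491  -42.79948082 248.64447937] [ 0.40172267 -0.27881565 -2.18689266] [-0.14874737  0.06742408 -0.01207219]
```

View pics/c3.png

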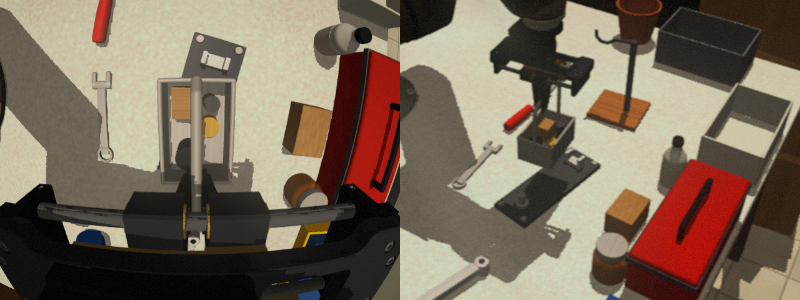

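The basket hangs level from the bar; it is clear of the jig. Next I go to the near side of the hook.

drive_tool(rows=[[[0.07, -0.06, 0, 0, 0, 0, 0.0], [0.14, -0.06, 0, 0, 0, 0, 0.0], [0.15, -0.06, 0, 0, 0, 0, 0.0], [0.15, -0.06, 0, 0, 0, 0, 0.0], [0.15, -0.06, 0, 0, 0, 0, 0.0]]])

```text
t: 11.42
eef_pos: [459.5, 115.3, 248.8]
tcp_rot: [3.141, -0.0, 1.666]
ft_force: [-0.2, 0.2, -2.9]
opening: 0.078
grip_force: 30.0
```

drive_tool(rows=[[[0.15, -0.06, 0, 0, 0, 0, 0.0], [0.15, -0.01, 0, 0, 0, 0, 0.0], [0.15, 0, 0, 0, 0, 0, 0.0], [0.12, 0, 0, 0, 0, 0, 0.0], [0.065, 0, 0, 0, 0, 0, 0.0]]])

```text
t: 12.05
eef_pos: [427.3, 271.7, 248.6]
tcp_rot: [3.142, -0.0, 1.668]
ft_force: [0.0, 0.3, -3.6]
opening: 0.071
grip_force: 30.0
```

drive_tool(rows=[[[0, 0, 0, 0, 0, 0, 0.0], [0, 0, 0, 0, 0, 0, 0.0], [0, 0, 0, 0, 0, 0, 0.0]]])

```text
t: 12.42
eef_pos: [427.7, 269.8, 248.7]
tcp_rot: [3.142, 0.0, 1.666]
ft_force: [-0.7, -1.0, -2.5]
opening: 0.076
grip_force: 30.0
```

Run:
```python
from h import *
p=look("wrist","handle_mid hook_seat hook_stand".split(),"w4.png")
look("scene","handle_mid hook_seat".split(),"s4.png")
look("top","handle_mid hook_seat".split())
print(env.state()["eef_pos"],env.state()["tcp_rot"])
```

```text
wrist handle_mid [([422.0, 291.0, 251.0], 0.96)]
wrist hook_seat [([513.0, 304.0, 190.0], 0.92)]
wrist hook_stand [([501.0, 303.0, -3.0], 0.84), ([772.0, 140.0, -6.0], 0.4)]
scene handle_mid [([426.0, 291.0, 253.0], 0.82)]
scene hook_seat [([511.0, 301.0, 191.0], 0.97), ([424.0, 293.0, 251.0], 0.73)]
top handle_mid [([340.0, -368.0, 3.0], 0.69), ([518.0, -437.0, -6.0], 0.34)]
top hook_seat [([513.0, 299.0, 194.0], 0.78)]
[427.54155682 270.5647376  248.66299788] [ 3.14148174e+00 -7.72535062e-05  1.66701396e+00]
```

View pics/w4.png

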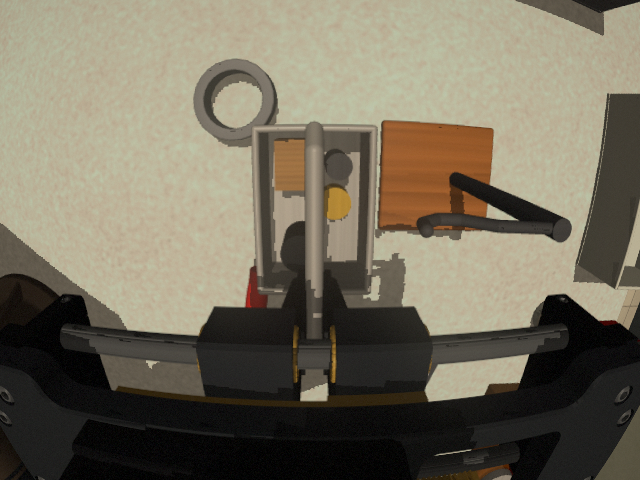

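The wrist view shows the hook's tip at (427,224), the post's top at (563,229), its foot at (456,178), and the bar at column 315. I'll turn these into hook positions.

Run:
```python
from h import *
p=env.read_camera("wrist")
for n,px,z in(("tip",(427,222),216),("post",(563,229),208),("foot",(456,180),12),("barA",(314,126),249),("barB",(315,280),249)):
    print(n,fray([px],p,z).round(1))
```

```text
tip [[482.6 307.9 216. ]]
post [[580.8 311.3 208. ]]
foot [[580.1 309.6  12. ]]
barA [[418.9 350.6 249. ]]
barB [[425.6 284.9 249. ]]
```

drive_tool(rows=[[[0, 0.08, 0, 0, 0, 0, 0.0], [0, 0.1, 0, 0, 0, 0, 0.0], [-0.007, 0.1, 0, 0, 0, 0, 0.0], [0, 0.06, 0, 0, 0, 0, 0.0], [0, 0, 0, 0, 0, 0, 0.0]]])

```text
t: 13.6
eef_pos: [512.6, 276.9, 248.2]
tcp_rot: [-3.141, 0.0, 1.667]
ft_force: [0.0, -0.2, -2.6]
opening: 0.077
grip_force: 30.0
```

drive_tool(rows=[[[0, 0, 0.04, 0, 0, 0, 0.0], [0, 0, 0.04, 0, 0, 0, 0.0], [0, 0, 0.04, 0, 0, 0, 0.0], [0, 0, 0.02, 0, 0, 0, 0.0], [0, 0, 0, 0, 0, 0, 0.0]]])

```text
t: 14.22
eef_pos: [512.2, 277.0, 213.3]
tcp_rot: [-3.141, 0.0, 1.667]
ft_force: [0.5, -0.4, -1.9]
opening: 0.075
grip_force: 30.0
```

Run:
```python
from h import *
p=look("wrist","handle_mid hook_seat".split(),"w5.png")
p=look("scene","handle_mid hook_seat".split(),"s5.png")
print(env.state()["eef_pos"],env.state()["ft_force"])
a=cv2.resize(cv2.imread("pics/s5.png")[70:250,290:470],(400,400),interpolation=cv2.INTER_CUBIC)
b=cv2.resize(cv2.imread("pics/w5.png")[100:400,180:480],(400,400))
cv2.imwrite("pics/c5.png",np.hstack([b,a]))
```

```text
wrist handle_mid [([509.0, 302.0, 217.0], 0.75)]
wrist hook_seat [([513.0, 304.0, 190.0], 0.97)]
scene handle_mid [([509.0, 299.0, 215.0], 0.72)]
scene hook_seat [([512.0, 302.0, 195.0], 0.86)]
[512.38226481 277.01936301 213.91023406] [ 1.13259113 -0.03516606 -2.81062873]
```

View pics/c5.png

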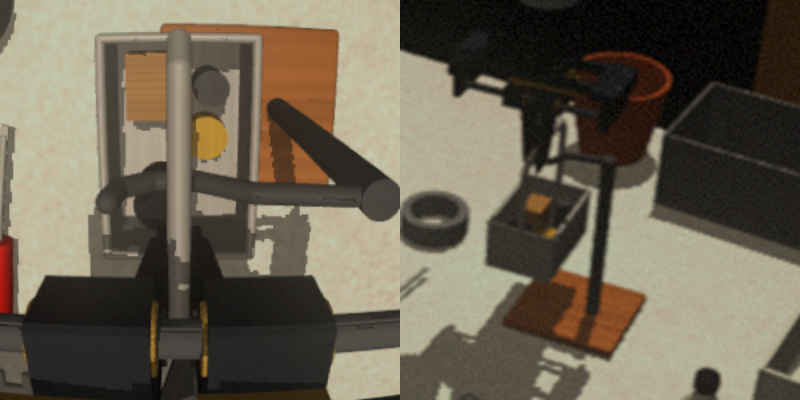

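The bar hangs past the upturned tip and over the seat (crop: tip at x 112, bar at 178, post at 380). That puts it about 3 mm past the seat's centre, so I lower it.

drive_tool(rows=[[[0, 0, 0.03, 0, 0, 0, 0.0], [0, 0, 0.024, 0, 0, 0, 0.0], [0, 0, 0.01, 0, 0, 0, 0.0], [0, 0, 0, 0, 0, 0, 0.0], [0, 0, 0, 0, 0, 0, 0.0]]])

```text
t: 15.15
eef_pos: [512.4, 277.0, 197.8]
tcp_rot: [3.141, -0.0, 1.667]
ft_force: [0.3, -0.8, -2.8]
opening: 0.071
grip_force: 30.0
```

drive_tool(rows=[[[0, 0, 0.006, 0, 0, 0, 0.0], [0, 0, 0.004, 0, 0, 0, 0.0], [0, 0, 0, 0, 0, 0, 0.0], [0, 0, 0, 0, 0, 0, 0.0]]])

```text
t: 15.65
eef_pos: [512.4, 277.0, 195.3]
tcp_rot: [3.141, -0.0, 1.667]
ft_force: [0.4, 0.2, 0.8]
opening: 0.075
grip_force: 30.0
```

drive_tool(rows=[[[0, 0, 0, 0, 0, 0, 0.15], [0, 0, 0, 0, 0, 0, 0.3], [0, 0, 0, 0, 0, 0, 0.4], [0, 0, 0, 0, 0, 0, 0.45], [0, 0, 0, 0, 0, 0, 0.45]]])

```text
t: 16.27
eef_pos: [512.3, 277.0, 195.1]
tcp_rot: [3.142, -0.0, 1.667]
ft_force: [-0.1, 0.4, -0.4]
opening: 0.443
grip_force: 0.0
```

drive_tool(rows=[[[0, 0, -0.03, 0, 0, 0, 0.45], [0, 0, -0.06, 0, 0, 0, 0.45], [0, 0, -0.1, 0, 0, 0, 0.45], [0, 0, -0.1, 0, 0, 0, 0.45], [0, 0, -0.06, 0, 0, 0, 0.45]]])

```text
t: 16.9
eef_pos: [512.5, 277.1, 284.8]
tcp_rot: [3.139, -0.001, 1.667]
ft_force: [-0.0, 0.4, 0.4]
opening: 0.451
grip_force: 0.0
```

Run:
```python
from h import *
p=look("wrist","handle_mid hook_seat".split(),"w6.png")
p=look("scene","handle_mid crank_boss crank_eye".split(),"s6.png")
print(env.state()["eef_pos"],env.state()["ft_force"],env.state()["t"])
a=cv2.resize(cv2.imread("pics/s6.png")[70:250,290:470],(400,400),interpolation=cv2.INTER_CUBIC)
b=cv2.resize(cv2.imread("pics/w6.png")[100:400,180:480],(400,400))
cv2.imwrite("pics/c6.png",np.hstack([b,a]))
```

```text
wrist handle_mid [([509.0, 300.0, 197.0], 0.8)]
wrist hook_seat [([371.0, 191.0, -0.0], 0.73), ([511.0, 303.0, 191.0], 0.71)]
scene handle_mid [([511.0, 301.0, 197.0], 0.73), ([511.0, 303.0, 193.0], 0.4)]
scene crank_boss [([522.0, -436.0, 0.0], 0.86), ([550.0, -21.0, 1.0], 0.34)]
scene crank_eye [([566.0, -281.0, 2.0], 0.9), ([508.0, 308.0, 60.0], 0.53)]
[512.10067958 276.8712262  281.74543642] [ 0.58452065 -0.57904984 -0.10761601] 17.25
```

View pics/c6.png

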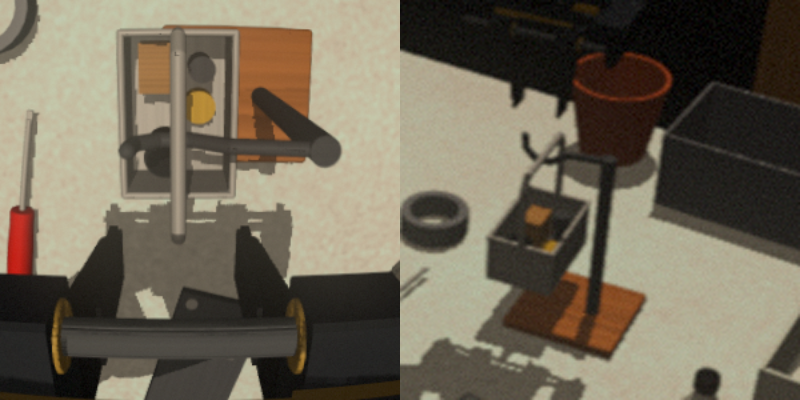

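The basket hangs freely on the hook, with its bar at (510,301,197). Next, the crank.

drive_tool(rows=[[[0, 0, 0, 0, 0, 0.04, 0.5], [0, 0, 0, 0, 0, 0.04, 0.5], [0, 0, 0, 0, 0, 0.037, 0.5], [-0.1, 0.03, 0, 0, 0, 0, 0.5], [-0.18, 0.06, 0, 0, 0, 0, 0.5]]])

```text
t: 17.88
eef_pos: [515.0, 203.5, 281.7]
tcp_rot: [-3.14, 0.0, 1.301]
ft_force: [0.2, -0.2, -0.2]
opening: 0.503
grip_force: 0.0
```

drive_tool(rows=[[[-0.19, 0.06, 0, 0, 0, 0, 0.5], [-0.19, 0.06, 0, 0, 0, 0, 0.5], [-0.19, 0.06, 0, 0, 0, 0, 0.5], [-0.19, 0.06, 0, 0, 0, 0, 0.5], [-0.19, 0.06, 0, 0, 0, 0, 0.5]]])

```text
t: 18.5
eef_pos: [523.6, -47.0, 282.1]
tcp_rot: [-3.141, -0.0, 1.299]
ft_force: [0.9, 0.4, 0.1]
opening: 0.496
grip_force: 0.0
```

drive_tool(rows=[[[-0.19, 0.06, 0, 0, 0, 0, 0.5], [-0.19, 0.06, 0, 0, 0, 0, 0.5], [-0.19, 0.06, 0, 0, 0, 0, 0.5], [-0.19, 0.06, 0.06, 0, 0, 0, 0.5], [-0.19, 0.06, 0.06, 0, 0, 0, 0.5]]])

```text
t: 19.12
eef_pos: [532.2, -295.9, 251.6]
tcp_rot: [-3.141, -0.0, 1.299]
ft_force: [0.2, 0.7, 0.8]
opening: 0.502
grip_force: 0.0
```

drive_tool(rows=[[[-0.19, 0.06, 0.1, 0, 0, 0, 0.5], [-0.15, 0.05, 0.1, 0, 0, 0, 0.5], [0, 0, 0, 0, 0, 0, 0.5], [0, 0, 0, 0, 0, 0, 0.5]]])

```text
t: 19.62
eef_pos: [536.1, -383.0, 202.4]
tcp_rot: [-3.141, -0.001, 1.299]
ft_force: [-0.1, 0.9, 0.2]
opening: 0.501
grip_force: 0.0
```

Run:
```python
from h import *
for i in range(2): look("wrist","crank_boss crank_eye crank".split(),"w7.png")
print(env.state()["eef_pos"],env.state()["tcp_rot"])
```

```text
wrist crank_boss [([514.0, -440.0, -3.0], 0.59)]
wrist crank_eye [([567.0, -277.0, -3.0], 0.64)]
wrist crank [([534.0, -363.0, -0.0], 0.67), ([515.0, -439.0, -6.0], 0.58)]
wrist crank_boss [([514.0, -440.0, -6.0], 0.9)]
wrist crank_eye [([566.0, -277.0, -0.0], 0.64)]
wrist crank [([536.0, -363.0, 2.0], 0.59)]
[ 536.30770888 -383.1723537   203.10037811] [3.14096940e+00 2.16422878e-04 1.30002041e+00]
```

View pics/w7.png

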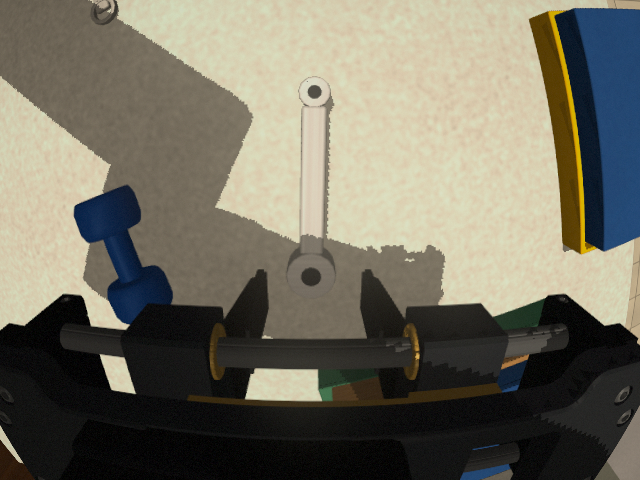

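The wrist view shows the eye's hole at (314,91) and the boss's hole at (311,276). I'll intersect both with the top face at z = 30.

Run:
```python
from h import *
p=env.read_camera("wrist")
e,b=fray([(314.5,91.5),(311,276.5)],p,30);print(e.round(1),b.round(1))
d=e-b;L=np.linalg.norm(d);g=b+d/L*54.5;a=np.arctan2(d[1],d[0]);print(L,a,g)
s=env.state();x=s["eef_pos"];y=s["tcp_rot"][2];q=(g-x)[:2]
print("units",(np.cos(y)*q[0]+np.sin(y)*q[1])/250,(np.sin(y)*q[0]-np.cos(y)*q[1])/250,(y-a)/np.pi)
```

```text
[ 565.3 -278.5   30. ] [ 516.7 -440.5   30. ]
169.10802494930252 1.2792029208235385 [ 532.39902006 -388.29223191   30.        ]
units -0.023511477102564435 -0.009476496992001522 0.006563647577421403
```

drive_tool(rows=[[[-0.024, -0.01, 0.04, 0, 0, 0, 0.5], [0, 0, 0.14, 0, 0, 0.0065, 0.5], [0, 0, 0.16, 0, 0, 0, 0.5], [0, 0, 0.16, 0, 0, 0, 0.5], [0, 0, 0.12, 0, 0, 0, 0.5]]])

```text
t: 20.7
eef_pos: [531.2, -388.6, 45.2]
tcp_rot: [-3.14, -0.001, 1.279]
ft_force: [1.1, -0.7, 0.4]
opening: 0.5
grip_force: 0.0
```

drive_tool(rows=[[[0, 0, 0.06, 0, 0, 0, 0.5], [0, 0, 0.034, 0, 0, 0, 0.5], [0, 0, 0, 0, 0, 0, 0.5], [0, 0, 0, 0, 0, 0, 0.5]]])

```text
t: 21.2
eef_pos: [532.5, -389.0, 25.1]
tcp_rot: [3.14, 0.001, 1.279]
ft_force: [-0.1, -0.1, 0.3]
opening: 0.502
grip_force: 0.0
```

drive_tool(rows=[[[0, 0, 0, 0, 0, 0, 0], [0, 0, 0, 0, 0, 0, 0], [0, 0, 0, 0, 0, 0, 0], [0, 0, 0, 0, 0, 0, 0], [0, 0, 0, 0, 0, 0, 0]]])

```text
t: 21.82
eef_pos: [532.2, -388.7, 24.3]
tcp_rot: [3.141, 0.0, 1.279]
ft_force: [0.4, -0.2, 3.1]
opening: 0.227
grip_force: 30.0
```

drive_tool(rows=[[[0, 0, -0.04, 0, 0, 0, 0], [0, 0, -0.08, 0, 0, 0, 0], [0, 0, -0.12, 0, 0, 0, 0], [0, 0, -0.12, 0, 0, 0, 0], [0, 0, -0.06, 0, 0, 0, 0]]])

```text
t: 22.45
eef_pos: [532.4, -388.9, 131.7]
tcp_rot: [3.139, 0.001, 1.279]
ft_force: [0.5, -0.0, -4.6]
opening: 0.228
grip_force: 30.0
```

drive_tool(rows=[[[0, 0, 0, 0, 0, 0, 0], [0, 0, 0, 0, 0, 0, 0]]])

```text
t: 22.7
eef_pos: [531.7, -388.3, 128.1]
tcp_rot: [-3.14, -0.001, 1.279]
ft_force: [-0.1, 0.3, -4.7]
opening: 0.231
grip_force: 30.0
```

Run:
```python
from h import *
look("wrist","crank_boss crank_eye".split(),"w8.png")
look("scene","crank_boss crank_eye spindle_top rest_top".split(),"s8.png")
look("top","spindle_top rest_top".split(),"t8.png")
s=env.state();print(s["eef_pos"],s["tcp_rot"],s["ft_force"],s["moment"])
p=env.read_camera("wrist")
a=cv2.imread("pics/w8.png"); b=cv2.resize(cv2.imread("pics/t8.png")[170:270,240:400],(640,400),interpolation=cv2.INTER_CUBIC)
cv2.imwrite("pics/c8.png",np.hstack([cv2.resize(a,(400,300)),cv2.resize(b,(400,300))]))
```

```text
wrist crank_boss []
wrist crank_eye [([564.0, -273.0, 100.0], 0.57)]
scene crank_boss [([519.0, -438.0, 105.0], 0.73)]
scene crank_eye [([566.0, -277.0, 105.0], 0.65)]
scene spindle_top [([540.0, -99.0, 42.0], 0.62), ([744.0, -24.0, 2.0], 0.46)]
scene rest_top [([569.0, 68.0, 41.0], 0.67)]
top spindle_top [([540.0, -99.0, 36.0], 0.59)]
top rest_top [([573.0, 68.0, 39.0], 0.71)]
[ 532.09271497 -388.64741529  129.0112064 ] [-3.14152770e+00 -1.48094054e-04  1.27901521e+00] [ 0.13017954 -0.62087077 -5.14632845] [-0.10289593  0.02254157  0.00945018]
```

View pics/c8.png

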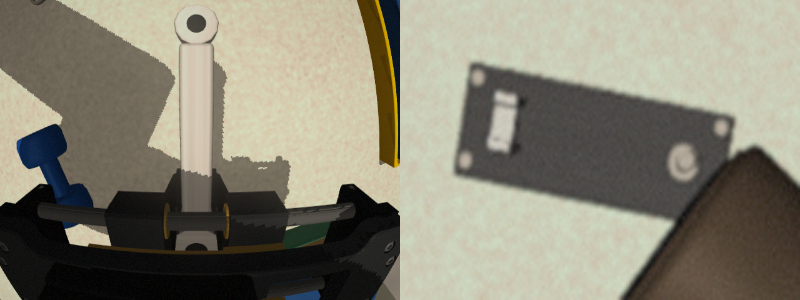

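The crank is held level, with boss and eye both at about z 105. The jig's plate is free. Next I carry the crank over it.

drive_tool(rows=[[[0, 0, 0, 0, 0, -0.018, 0], [0, 0, 0, 0, 0, -0.018, 0], [0.06, -0.016, 0, 0, 0, 0, 0], [0.12, -0.016, 0, 0, 0, 0, 0], [0.15, -0.016, 0, 0, 0, 0, 0]]])

```text
t: 23.92
eef_pos: [534.6, -303.9, 129.1]
tcp_rot: [-3.142, -0.0, 1.39]
ft_force: [0.9, -0.3, -4.7]
opening: 0.228
grip_force: 30.0
```

drive_tool(rows=[[[0.15, -0.016, 0, 0, 0, 0, 0], [0.15, -0.016, 0, 0, 0, 0, 0], [0.15, -0.016, 0, 0, 0, 0, 0], [0.15, -0.016, 0, 0, 0, 0, 0], [0.15, -0.016, 0, 0, 0, 0, 0]]])

```text
t: 24.55
eef_pos: [548.1, -115.2, 129.4]
tcp_rot: [3.141, -0.0, 1.391]
ft_force: [1.1, 0.3, -4.8]
opening: 0.233
grip_force: 30.0
```

drive_tool(rows=[[[0.13, -0.016, 0, 0, 0, 0, 0], [0.09, -0.016, 0, 0, 0, 0, 0], [0.058, -0.016, 0, 0, 0, 0, 0], [0, 0, 0, 0, 0, 0, 0], [0, 0, 0, 0, 0, 0, 0]]])

```text
t: 25.18
eef_pos: [549.2, -47.3, 129.2]
tcp_rot: [3.141, 0.0, 1.392]
ft_force: [1.0, -0.4, -5.7]
opening: 0.228
grip_force: 30.0
```

Run:
```python
from h import *
look("scene","crank_boss crank_eye spindle_top rest_top".split(),"s9.png")
look("scene","crank_boss crank_eye spindle_top rest_top".split())
look("wrist","crank_boss crank_eye rest_top jig".split(),"w9.png")
s=env.state();print(s["eef_pos"],s["tcp_rot"],s["t"])
a=cv2.imread("pics/w9.png"); b=cv2.resize(cv2.imread("pics/s9.png")[220:340,230:370],(467,400),interpolation=cv2.INTER_CUBIC)
cv2.imwrite("pics/c9.png",np.hstack([a[:400,180:510],b]))
```

```text
scene crank_boss [([543.0, -96.0, 105.0], 0.78)]
scene crank_eye []
scene spindle_top [([541.0, -99.0, 41.0], 0.75)]
scene rest_top [([568.0, 67.0, 44.0], 0.91)]
scene crank_boss [([542.0, -97.0, 106.0], 0.92), ([512.0, 303.0, 190.0], 0.57)]
scene crank_eye [([542.0, -96.0, 105.0], 0.57), ([340.0, -369.0, 1.0], 0.54)]
scene spindle_top []
scene rest_top [([567.0, 70.0, 42.0], 0.79)]
wrist crank_boss [([772.0, -153.0, -2.0], 0.29)]
wrist crank_eye [([569.0, 71.0, 99.0], 0.76)]
wrist rest_top []
wrist jig []
[549.13046751 -46.74214511 129.12806074] [ 3.14157100e+00 -9.79623531e-05  1.39215400e+00] 25.925
```

View pics/c9.png

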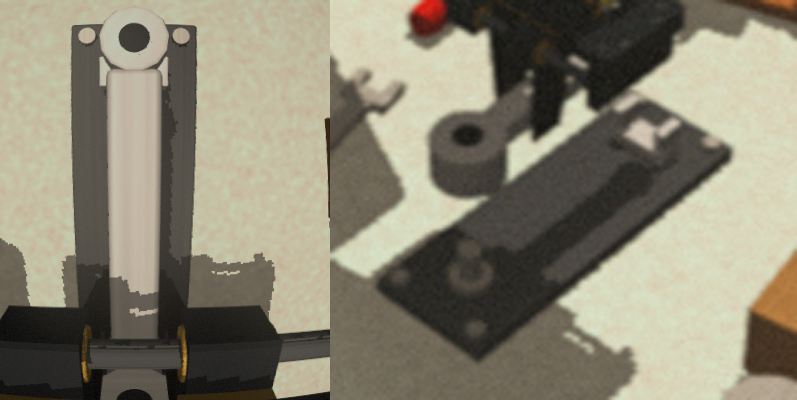

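Run:
```python
from h import *
p=env.read_camera("scene")
print("boss",ray([(271.1,260)],p,134.7).round(1),"spindle",ray([(272,294)],p,40).round(1))
q=env.read_camera("wrist")
print("eye",fray([(314,37.5)],q,134.7).round(1),"edge",fray([(314,26)],q,12).round(1),"sides",fray([(252,60),(376,60)],q,12).round(1).tolist())
for r,P in((p,"scene"),):
  print(topix(np.array([[539.5,-100.1,40],[569.5,67.1,40],[539.5,-100.1,134.7]]),p).round(1))
```

```text
boss [[540.2 -99.5 134.7]] spindle [[540.3 -99.6  40. ]]
eye [[569.   66.8 134.7]] edge [[575.7 103.6  12. ]] sides [[528.1, 87.4, 12.0], [614.6, 71.6, 12.0]]
[[271.5 294. ]
 [324.3 253.7]
 [270.6 260. ]]
```

Boss (540.2, −99.5) and spindle (540.3, −99.6) agree to within 1 mm, and the eye (569.0, 66.8) is over the rest. I lower 24.5 mm and hold.

drive_tool(rows=[[[0, 0, 0.03, 0, 0, 0, 0], [0, 0, 0.04, 0, 0, 0, 0], [0, 0, 0.028, 0, 0, 0, 0], [0, 0, 0, 0, 0, 0, 0], [0, 0, 0, 0, 0, 0, 0]]])

```text
t: 26.65
eef_pos: [549.3, -46.8, 104.7]
tcp_rot: [3.141, -0.0, 1.392]
ft_force: [-0.1, 0.1, -4.1]
opening: 0.23
grip_force: 30.0
```

drive_tool(rows=[[[0, 0, 0, 0, 0, 0, 0], [0, 0, 0, 0, 0, 0, 0], [0, 0, 0, 0, 0, 0, 0], [0, 0, 0, 0, 0, 0, 0], [0, 0, 0, 0, 0, 0, 0]]])

```text
t: 27.28
eef_pos: [549.1, -46.8, 104.6]
tcp_rot: [3.142, -0.0, 1.392]
ft_force: [-1.7, 0.2, -4.5]
opening: 0.23
grip_force: 30.0
```

Run:
```python
from h import *
look("scene","crank_boss handle_mid spindle_top".split(),"s10.png")
look("wrist","crank_eye".split())
s=env.state();print(s["eef_pos"],s["tcp_rot"],s["t"],s["grip_force"],abs(s["qvel"]).max())
```

```text
scene crank_boss [([543.0, -97.0, 82.0], 0.66)]
scene handle_mid [([508.0, 296.0, 197.0], 0.81)]
scene spindle_top [([543.0, -96.0, 40.0], 0.89)]
wrist crank_eye [([568.0, 71.0, 73.0], 0.75)]
[549.1420717  -46.74415675 104.62598021] [ 3.14157123e+00 -1.00112937e-04  1.39207692e+00] 27.575 29.998874366283417 0.0013323626039664202
```

View pics/s10.png

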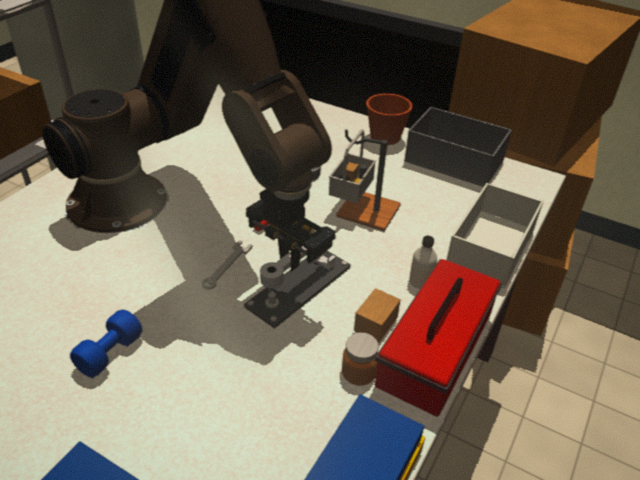

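The crank hangs over the jig with the boss (269,270) above the spindle (271,297), and the basket is on the hook. The wrist network put the eye at z 73, so I check level from the eye's apparent size before handing in.

Run:
```python
from h import *
p=env.read_camera("wrist");cz=p["pose"][2,3];print(p["pose"][:3,3])
def eye(img,cx,cy,r0,r1):
    g=cv2.medianBlur(cv2.cvtColor(img,cv2.COLOR_BGR2GRAY),5)
    c=cv2.HoughCircles(g,cv2.HOUGH_GRADIENT_ALT,1,20,param1=200,param2=.6,minRadius=5,maxRadius=60)
    print([x.round(1).tolist() for x in c[0] if abs(x[0]-cx)<15 and abs(x[1]-cy)<20] if c is not None else None)
for n,cx,cy in(("pics/w7.png",314,91),("pics/w8.png",314,36),("pics/w9.png",314,37)): eye(cv2.imread(n),cx,cy,0,0)
eye(p["color"],314,36,0,0)
for y,img in(("w9",cv2.imread("pics/w9.png")),("now",p["color"])):
    g=img[:,:,0].astype(int)
    for r in(90,150,210):
        d=np.abs(np.diff(cv2.GaussianBlur(img[r-2:r+3,270:350].mean((0,2))[None].astype(np.float32),(5,1),1)[0])); i=np.argsort(d)[-4:]+270; print(y,r,sorted(i.tolist()))
q=env.read_camera("scene");[print(np.round(w(d["at"],q)),d["score"]) for d in env.place_of("crank",q)[:2]]
```

```text
[562.91391357  33.74159963 254.54519222]
[]
[[314.0, 37.0, 34.20000076293945], [314.0, 37.0, 15.199999809265137]]
[[314.0, 38.0, 33.599998474121094], [314.0, 38.0, 15.199999809265137]]
[[314.0, 37.0, 34.5], [314.0, 37.0, 15.199999809265137]]
w9 90 [286, 287, 340, 341]
w9 150 [286, 287, 339, 340]
w9 210 [287, 288, 338, 339]
now 90 [286, 287, 340, 341]
now 150 [286, 287, 339, 340]
now 210 [287, 288, 338, 339]
[554. -17.  84.] 0.95
```

The arm's apparent width matches a level crank along its length, the eye's size agrees to a few millimetres, and both are unchanged since the transfer. It is level and still, so I hand in.

```bash
python3 -c "
from cell import env
print(env.job_done())"
```

```text
the job is handed in; nothing more can be done
None
```

The basket hangs on the hook and the gripper still holds the crank level over the jig. The boss is within about 1 mm of the spindle's axis by camera, with about 4 cm of air for greasing; the job is handed in, but no verdict came back.

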